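# Set a saddle's setback against a gauge, free play taken up forwards

### The arm

A 7-joint arm with a two-finger parallel gripper is mounted at the origin on the work surface. World frame = base frame: x ahead of the robot, y to its left, z up, the work surface at z = 0. Lengths are in mm, angles in rad, forces in N, time in s.
With the tool pointing down it reaches from about 400 to 750 mm from the base axis. Payload 19.5 kg.
Tool frame: the origin (TCP) lies midway between the tips of the shut fingers; the grasp point (between the pads) lies robot.grip_depth behind it (robot.grip_depth is the distance from the TCP to the grasp point, in mm); z points along the fingers, y is the line along which they close (so a half turn about z gives the same grasp; the last joint's range is limited). The gripper opens to 85 mm and grips with 20 to 120 N. Pads are 22 mm wide; open, the fingers measure 114 mm over their backs; the gripper's body (76 mm by 85 mm) begins 54 mm behind the grasp point. The pads swing forward as they close: fully open they stand 13 mm farther back than shut.
Start: joints at [1.287, 0.707, -0.028, 1.485, 0.022, 0.951, -0.075], TCP at [137.678, -558.243, 197.868] pointing down, gripper open.
Joint ranges: [-2.71, 2.71], [-0.32, 2.16], [-1.57, 1.52], [0, 2.45], [-1.46, 4.6], [0, 2.02], [-2.83, 2.83]. Speed limits (rad/s): [1.89, 1.89, 2.57, 2.57, 3.01, 3.01, 3.01].

### API

Orientations are given as [roll, pitch, yaw] about the fixed x, y, z axes, in that order (R = Rz(yaw) Ry(pitch) Rx(roll)).
In Python, from rig import robot, eyes, hand_in gives the robot as it stands.
- The arm moves only by the tool step_arm, never from a script. Its argument "targets" is a list of rows, each a list of 7 numbers: the turn, a rotation vector about the tool's x, y, z in rad, then the shift along the tool's x, y, z in cm, then the closure, from -1 (fully open) to 1 (shut). A call has exactly 8 rows; each row shifts and turns the commanded pose from where the row before left it, along the tool's axes as they then stand; what a row does not reach is not made up. A row lasts 1/12 s, in which the tool goes at most 41.7 mm and 7.16 degrees, less where a joint would pass 70% of its speed; a pose out of reach is approached as far as the arm can. A call is refused whole if a number of a shift passes 4.17 or a number of a turn 0.125, either way. A call with a gripper value outside its range is refused whole. The fingers move at their own pace and stop on an object; the grip force is fixed at half the most. Time passes only in rows, so rows that do not move let the fingers close, or fill a call up. It gives the time, the measured TCP pose, the force, the opening and the grip force at its end, in the units of the state.
- robot.observe(): the state, without advancing time (a new reading comes with each control period).
- eyes.read_camera(name): name is "side" or "top"; returns (picture, depth): 480x640x3 uint8, red, green, blue; 480x640 float32, mm along the optical axis (not along the pixel's ray), 0 where there is no reading.
- eyes.camera_info(name): a dict with "fx", "fy", "cx", "cy" (pixels), "view" (4x4, takes a point from world to camera coordinates). Camera axes: x right, y up, looking along -z (the intrinsics and any distortion apply to the point x, -y, -z); pixel columns grow to the right and rows downward; lengths in mm; the calibration is good to about 2 mm. A picture is of the moment at which its call begins. camera_info takes no time and is no camera call.
- hand_in(): hands the job in; it is judged then, once.
The state is a dict: "time": time; "q": joint angles; "joint_vel": joint speeds; "effort": joint torques, N m; "position": TCP position; "ee_rot": TCP orientation; "ft_force": force on the tool from outside, world axes, zero at the start; "wrist_torque": the same for the moment, N m; "grip_width": opening from 0.0 (shut) to 1.0 (fully open); "gripper_force": force on a finger pad.
Only numpy, scipy, OpenCV 4.12 (cv2) and the standard library are available. Lean on these libraries where they do the work, as an engineer would, in place of code of your own. Each camera call takes 0.05 s, during which the arm holds its last target. There are 200 camera calls.

### The job

Set the lime-green saddle on its fitting slide: with the black handle draw it back until its nose is clear of the gauge, then swing the red gauge arm over and fully down across the front of the nose. With the handle bring the saddle forward again until the nose rests lightly against the gauge's sprung tip (about 4 N, never more than 15 N), and let go with the last movement forward, so that the handle's free play stays taken up at its front end; if you have pressed too far, draw well back and come up to it again. Leave the things lying about where they are.

Things in the scene. Friction and masses are not known exactly. Their poses are not given: they have to be found in the camera images.
- fixture: fitting slide, fixed to the table: grey base plate 210 x 440 mm, 12 mm thick. Origin on the table under the slide's centre line; its +y axis is 'forward', the way the saddle's nose points and slides; +x points away from the handle's side; z up.
- saddle: lime-green bicycle saddle (255 mm long, up to 140 mm wide, top 110 mm above the table) on its aluminium slide; axes as the fixture's, origin at table level on the centre line, 0 to 115 mm ahead (+y) of the fixture's origin. It drags with about 9 N either way (plus 8 N per m/s) and stays where it is left if pushed with less.
- nose (a point): middle of the flat front face of the saddle's nose (36 mm wide, 34 mm high), 86 mm above the table, on the slide's centre line.
- handle (a joint): where the handle stands in its free play on the slide (m): 0 = against its rear ear (pulling the saddle back), 0.008 = against its front ear (pushing the saddle forward). In between the handle moves alone with about 1.5 N of drag and the saddle stays. Where it stands at the start varies.
- handle_grip (a point): point to grip on the handle: an upright black post with an orange band near its top, 16 mm wide along the fixture's y, 22 mm along its x, top 134 mm above the table, free to grip down to 70 mm (steel ears stand in front and behind below that); this point is on its axis, 112 mm above the table, 115 mm to the robot's side of the slide's centre line. Grip it across its y faces. It moves along the fixture's y only.
- gauge: dark steel gauge block 34 x 44 mm, fixed on the fixture's plate at its front on the robot's side, axes as the fixture's; origin at the centre of its underside, 12 mm above the table, 75 mm from the slide's centre line. The arm's hinge axis runs along y, 75 mm above it. The nose is surely clear of the gauge when it is 75 mm or more behind (-y of) this origin.
- gauge_hinge (a point): middle of the arm's hinge axis, right above the gauge's origin. The sprung tip (steel disc, 18 mm across) sits on the arm 75 mm from here and looks to -y; arm down, it is on the slide's centre line. Its face lies 35 to 65 mm behind (-y of) here: differs each time, not measured, so feel for it. It yields: 2 N at first touch, 2 N more per mm, 13 mm at most.
- gauge_arm (a joint): angle of the red gauge arm (rad): 0 = raised and leaning 15 degrees towards the handle's side (-x), 0.26 = upright, 1.83 = fully down on its stop, level, pointing to +x. It is 12 mm thick, 121 mm long, its hinge 87 mm above the table; level, its upper face is 93 mm above the table. Stays at any angle (0.1 N m moves it): push it over with closed fingers from its -x side, then down.
- paddle (a point): centre of the red paddle at the arm's free end, 26 mm wide along y, 22 mm long, 14 mm thick, 110 mm from the hinge; with the arm raised it stands up to 210 mm above the table, so pass over it.
- goniometer: clear plastic angle measure lying on the table, disc 80 mm across with a 160 mm leg, 4 mm thick; leave it alone.
- spacer: black ring, 38 mm across, 10 mm high, on the fixture's plate; leave it alone.
- bolt_tin: small aluminium tin, 40 mm across, 30 mm high, on the fixture's plate; leave it alone.
- spanner: spanner 160 mm long on the table; leave it alone.
- jar_white: brown glass jar with white cap, 56 mm across, 85 mm high; leave it alone.
- jar_brown: brown glass jar with black cap, 50 mm across, 75 mm high; leave it alone.
- drink_bottle: blue drink bottle, 72 mm across, 190 mm high; leave it alone.

How it is judged:
By the outcome, as a careful person would: the job done as asked, in the order asked, and still so for the second after the job is handed in, with the robot touching nothing.
It also fails if it takes over 69 s, if anything falls off the work surface, if the arm or the gripper's body presses on something with over 40 N, if the wrist force passes 120 N, or if a joint passes its speed limit or range.

## Working session

There is one attempt and no reset: what is moved stays moved. The work goes in short steps, Python scripts to look and compute and a tool call to move; the robot and the scene stay as the last step left them, time stands still between calls to the robot, and variables do not carry over. Pictures are saved under pics/ and viewed, at most 10 in all, crops included, and the job is handed in when it is done.

Besides the shell and the picture viewer there is one more tool, called after "Emit:" in YAML: its name, and indented under it one key for each argument. step_arm: Moves the arm, as the interface text tells. Its arguments: {"type":"object","properties":{"targets":{"type":"array","items":{"type":"array","items":{"type":"number"}}}},"required":["targets"]}

```bash
mkdir -p pics; cat > h.py <<'E'
import numpy as np, cv2
from rig import robot, eyes, hand_in
def shot(name,tag):
    p,d=eyes.read_camera(name); cv2.imwrite(f'pics/{tag}.png',p[:,:,::-1]); np.save(f'pics/{tag}.npy',d); return p,d
def world(name,d,u,v,z=None):
    c=eyes.camera_info(name); V=np.array(c['view']); 
    r=np.array([(u-c['cx'])/c['fx'],-(v-c['cy'])/c['fy'],-1.])
    Vi=np.linalg.inv(V); o=Vi[:3,3]; w=Vi[:3,:3]@r
    if z is None:
        k=d[int(v)-1:int(v)+2,int(u)-1:int(u)+2]; t=np.median(k[k>0]) if (k>0).any() else np.nan
    else: t=(z-o[2])/w[2]
    return o+w*t
E
python3 - <<'E'
from h import *
for n in('top','side'):
    shot(n,n+'0'); print({k:np.round(v,3).tolist() for k,v in eyes.camera_info(n).items() if not isinstance(v,str)})
s=robot.observe(); print({k:np.round(v,3) for k,v in s.items()}, robot.grip_depth)
E
```

```text
{'fx': 543.987, 'fy': 543.987, 'cx': 330.899, 'cy': 241.529, 'view': [[-0.008, -1.0, 0.011, -36.458], [0.986, -0.006, 0.166, -493.582], [-0.166, 0.012, 0.986, -1220.856], [0.0, 0.0, 0.0, 1.0]]}
{'fx': 555.797, 'fy': 555.797, 'cx': 316.487, 'cy': 238.257, 'view': [[-0.794, -0.607, -0.019, 389.449], [0.414, -0.564, 0.714, -296.116], [-0.445, 0.559, 0.7, -1108.26], [0.0, 0.0, 0.0, 1.0]]}
{'time': np.float64(0.1), 'q': array([ 1.287,  0.707, -0.028,  1.485,  0.022,  0.951, -0.076]), 'joint_vel': array([ 0.001, -0.002,  0.001, -0.001,  0.001, -0.   ,  0.001]), 'effort': array([ 2.0000e-03, -8.8429e+01,  1.2370e+00, -2.3645e+01,  1.7000e-02,
        5.0000e-03, -0.0000e+00]), 'position': array([ 137.615, -558.03 ,  197.498]), 'ee_rot': array([-3.141,  0.   ,  0.242]), 'ft_force': array([ 0.029,  0.446, -0.18 ]), 'wrist_torque': array([-0.013, -0.005, -0.005]), 'gripper_force': np.float64(0.0), 'grip_width': np.float64(0.999)} 18.700000000000003
```

View pics/top0.png

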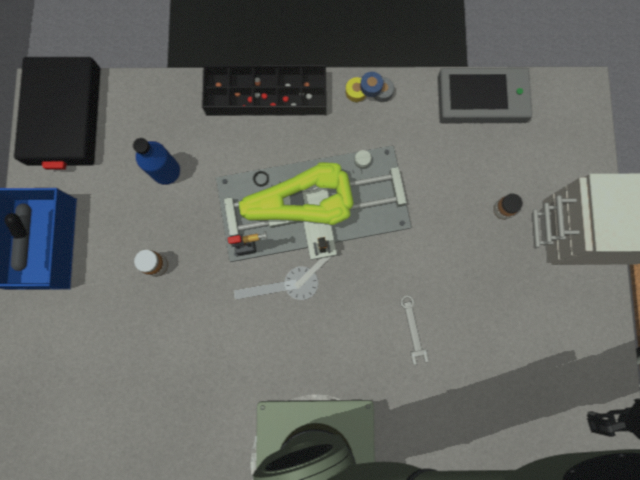

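View pics/side0.png

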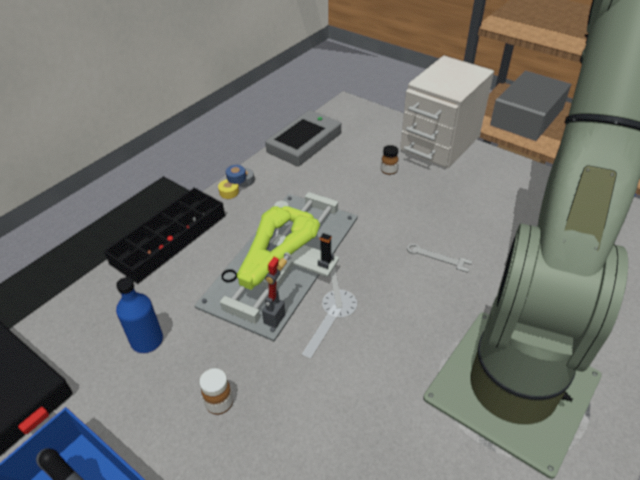

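The top picture shows the slide with its nose at about (243,207), the handle at (322,245) and the gauge at (240,242). Forward is towards image left (+y). I'll enlarge it.

```bash
python3 - <<'E'
import cv2
a=cv2.imread('pics/top0.png')[140:270,210:420]; b=cv2.imread('pics/side0.png')[185:345,190:365]
cv2.imwrite('pics/tc.png',cv2.resize(a,None,fx=3.8,fy=3.8,interpolation=2)); cv2.imwrite('pics/sc.png',cv2.resize(b,None,fx=3.7,fy=3.7,interpolation=2))
E
```

```text
(no output)
```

View pics/tc.png

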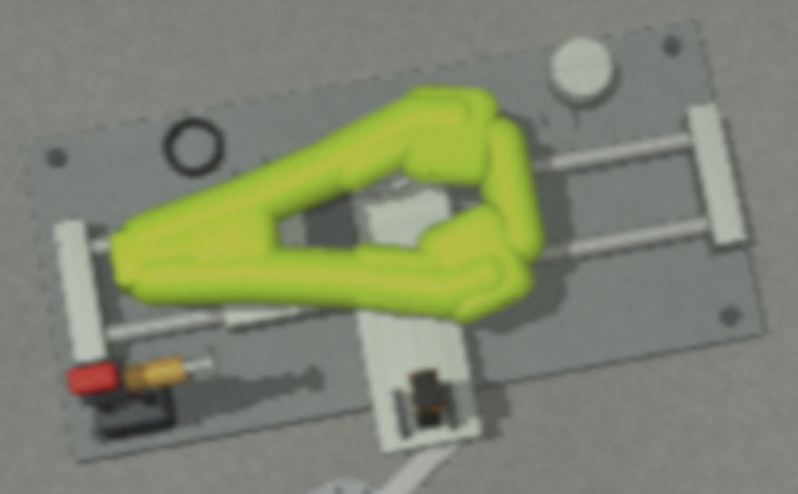

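View pics/sc.png

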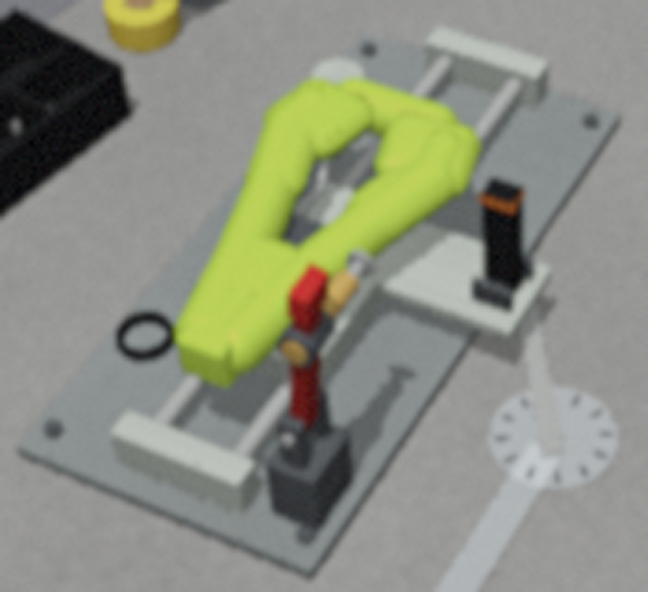

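The enlarged top crop shows the plate corners at (27,145), (700,18), (765,330) and (80,462), the handle top at (427,380), the nose face at (115,258) and the paddle at (93,377). The side crop agrees.

```bash
cat >> h.py <<'E'
def T(u,v,z): return world('top',None,210+u/3.8,140+v/3.8,z)
def S(u,v,z): return world('side',None,190+u/3.7,185+v/3.7,z)
E
python3 - <<'E'
from h import *
np.set_printoptions(precision=1,suppress=True)
C=np.array([T(*p,12) for p in((27,145),(700,18),(765,330),(80,462))]);print(C)
D=np.array([S(*p,12) for p in((20,450),(365,38),(620,118),(313,577))]);print(D)
for P in(C,D):
    c=P.mean(0); f=(P[0]+P[3]-P[1]-P[2])/2; r=(P[0]+P[1]-P[2]-P[3])/2
    print('centre',c,'len',np.hypot(*f[:2]),np.hypot(*r[:2]),'yaw f',np.arctan2(-f[0],f[1]),'yaw r',np.arctan2(r[1],r[0]))
c=(C.mean(0)+D.mean(0))/2; f=(C[0]+C[3]-C[1]-C[2]); a=np.arctan2(-f[0],f[1])
R=np.array([[np.cos(a),-np.sin(a)],[np.sin(a),np.cos(a)]])
def L(n,p): print(n,p,'fix',R.T@(p-c)[:2])
L('handle top T',T(427,375,134)); L('handle top S',S(504,187,134))
L('nose T',T(114,262,86)); L('nose S',S(208,360,86))
L('paddle T',T(93,377,207)); L('paddle S',S(310,285,196))
L('gauge S base',S(313,520,12)); L('gauge T base',T(135,435,12))
d=np.load('pics/top0.npy')
for n,u,v in(('handle',427,380),('nosetop',135,262),('paddle',93,377),('plate',600,250),('tip',200,362)): L(n+' depth',world('top',d,210+u/3.8,140+v/3.8))
E
```

```text
[[ 655.3  233.7   12. ]
 [ 738.1 -197.4   12. ]
 [ 532.8 -232.8   12. ]
 [ 451.8  195.4   12. ]]
[[ 649.8  241.    12. ]
 [ 727.6 -184.6   12. ]
 [ 525.2 -223.3   12. ]
 [ 445.6  205.1   12. ]]
centre [594.5  -0.3  12. ] len 437.3729050344687 207.730300720481 yaw f 0.18833631511920554 yaw r 0.17814701596317378
centre [587.1   9.5  12. ] len 434.1860861859201 206.716027882401 yaw f 0.18231274490303334 yaw r 0.18145222570457337
handle top T [484.  -20.4 134. ] fix [-109.5   -4.6]
handle top S [473.7 -18.  134. ] fix [-119.2   -0.3]
nose T [561.6 165.2  86. ] fix [  1.4 163.2]
nose S [556.4 161.8  86. ] fix [ -4.4 160.9]
paddle T [471.3 155.9 207. ] fix [-89. 171.]
paddle S [473.7 154.2 196. ] fix [-87.  168.8]
gauge S base [471.9 174.3  12. ] fix [-85.1 188.9]
gauge T base [468.5 161.7  12. ] fix [-90.7 177.2]
handle depth [481.2 -20.4 133.9] fix [-112.3   -4.1]
nosetop depth [557.7 150.3 102.7] fix [ -5.3 149.3]
paddle depth [471.4 156.1 206.2] fix [-88.9 171.1]
plate depth [ 579.9 -128.1   33.3] fix [ -35.6 -128.3]
tip depth [486.6 104.3 165.5] fix [-83.7 117.4]
```

Emit:
step_arm:
  targets:
    - [0,0,0.058,0,0,0,-1]
    - [0,0,0,3.05,-2.06,0,-1]
    - [0,0,0,3.05,-2.06,0,-1]
    - [0,0,0,3.05,-2.06,0,-1]
    - [0,0,0,3.05,-2.06,0,-1]
    - [0,0,0,3.05,-2.06,0,-1]
    - [0,0,0,3.05,-2.06,0,-1]
    - [0,0,0,3.05,-2.06,0,-1]

```text
time: 0.77
position: [322.1, -375.9, 197.8]
ee_rot: [-3.141, 0.0, 0.184]
ft_force: [1.2, -0.1, 0.3]
grip_width: 1.0
gripper_force: 0.0
```

Emit:
step_arm:
  targets:
    - [0,0,0,3.05,-2.06,0,-1]
    - [0,0,0,3.05,-2.06,0,-1]
    - [0,0,0,3.05,-2.06,0,-1]
    - [0,0,0,1.8,-3.6,0,-1]
    - [0,0,0,1.8,-3.6,0,-1]
    - [0,0,0,1.8,-3.6,0,-1]
    - [0,0,0,0,-3.6,0,-1]
    - [0,0,0,0,-3.6,0,-1]

```text
time: 1.43
position: [419.9, -111.2, 197.6]
ee_rot: [-3.141, 0.0, 0.185]
ft_force: [1.9, -0.2, -1.3]
grip_width: 1.001
gripper_force: 0.0
```

Emit:
step_arm:
  targets:
    - [0,0,0,0,0,0,-1]
    - [0,0,0,2.4,-2.5,0,-1]
    - [0,0,0,2.4,-2.5,0,-1]
    - [0,0,0,2.4,-2.5,0,-1]
    - [0,0,0,0,0,0,-1]
    - [0,0,0,0,0,0,-1]
    - [0,0,0,0,0,0,-1]
    - [0,0,0,0,0,0,-1]

```text
time: 2.1
position: [476.7, -27.2, 197.9]
ee_rot: [3.141, 0.0, 0.182]
ft_force: [0.6, -0.6, 0.5]
grip_width: 1.004
gripper_force: 0.0
```

```bash
python3 - <<'E'
from h import *
p,d=shot('side','s1'); print(robot.observe()['position'])
cv2.imwrite('pics/s1c.png',cv2.resize(p[150:330,200:400,::-1],None,fx=3.3,fy=3.3,interpolation=2))
E
```

```text
[476.8418898  -27.13897326 197.97086989]
```

View pics/s1c.png

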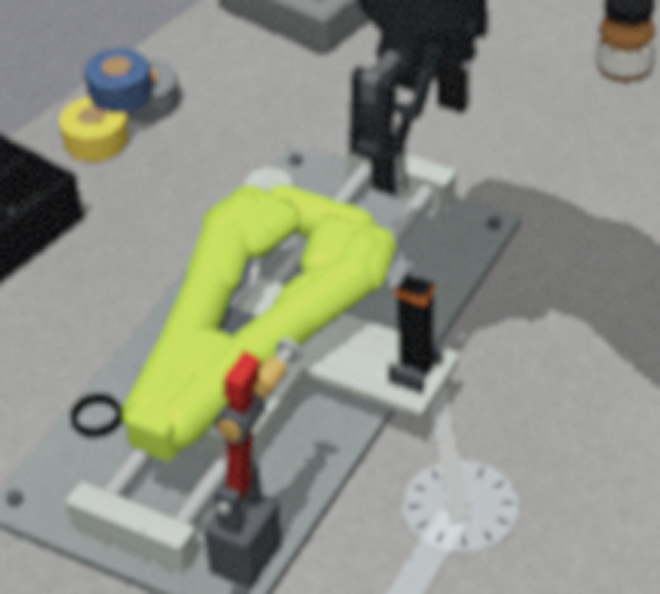

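The side crop shows the open fingers' tips at about (388,185) and (453,100), with the handle top below at (416,285). I'll compare the projections with these.

```bash
cat >> h.py <<'E'
def proj(n,P):
    c=eyes.camera_info(n); q=np.array(c['view'])@[*P,1]; return np.array([c['cx']-c['fx']*q[0]/q[2],c['cy']+c['fy']*q[1]/q[2]])
E
python3 - <<'E'
from h import *
y=np.array([.182,-.983,0])
for k in(-42,0,42): print(k,(proj('side',np.array([477,-27,211])+k*y)-[200,150])*3.3)
for P in((479,-19,134),(479,-19,70),(474,-18,134),(484,-20,134)): print(P,(proj('side',P)-[200,150])*3.3)
d=np.load('pics/top0.npy'); h=[]
m=(d>0)
for v in range(235,252):
  for u in range(314,332):
    w=world('top',d,u,v)
    if 129<w[2]<139:h.append(w)
h=np.array(h);print(len(h),h.mean(0),h.min(0),h.max(0))
d=np.load('pics/s1.npy'); h=[]
for v in range(232,246):
  for u in range(318,336):
    w=world('side',d,u,v)
    if 129<w[2]<139:h.append(w)
h=np.array(h);print(len(h),h.mean(0),h.min(0),h.max(0))
E
```

```text
-42 [390.72711838 226.52254673]
0 [419.93683599 187.11050039]
42 [447.87221715 149.41788893]
(479, -19, 134) [411.12219968 278.26648995]
(479, -19, 70) [411.93862119 344.06939455]
(474, -18, 134) [416.17602156 282.15066   ]
(484, -20, 134) [406.0910411  274.39973803]
77 [476.52556502 -18.22739697 133.07131285] [466.44338142 -26.04880364 129.33916664] [488.1381452  -10.93603918 136.33502023]
64 [473.75480388 -15.02282039 132.80904062] [464.25773816 -25.21912644 129.11137396] [485.41972345  -7.46892131 135.5384254 ]
```

```bash
python3 - <<'E'
from h import *
np.set_printoptions(precision=1,suppress=True)
d=np.load('pics/s1.npy')
for u,v in((385,180),(390,188),(365,120),(365,145),(455,95),(450,80),(385,150)): print(u,v,world('side',d,200+u/3.3,150+v/3.3))
W=np.array([world('side',d,u,v) for v in range(150,212) for u in range(300,350)])
g=W[(W[:,2]>170)&(W[:,2]<330)]; print(len(g),g.min(0),g.max(0))
for z in range(180,320,15):
    k=g[(abs(g[:,2]-z)<8)]; print(z,len(k),k.min(0) if len(k) else '',k.max(0) if len(k) else '')
E
```

```text
385 180 [462.4  27.8 263. ]
390 188 [459.1  27.3 257.9]
365 120 [463.5  43.7 319.6]
365 145 [465.1  42.6 299.2]
455 95 [479.6 -68.7 258.8]
450 80 [483.4 -68.3 269.4]
385 150 [450.7  41.9 302. ]Traceback (most recent call last):
  File "<stdin>", line 5, in <module>
  File "h.py", line 6, in world
    c=eyes.camera_info(name); V=np.array(c['view']);
ValueError: time passes only in moves, steps and waits
```

```bash
cat >> h.py <<'E'
def cloud(n,d,u0,u1,v0,v1):
    c=eyes.camera_info(n); V=np.linalg.inv(np.array(c['view'])); v,u=np.mgrid[v0:v1,u0:u1]; t=d[v0:v1,u0:u1]
    X=np.stack([(u-c['cx'])/c['fx']*t,-(v-c['cy'])/c['fy']*t,-t],-1)
    return (X@V[:3,:3].T+V[:3,3])[t>0]
E
python3 - <<'E'
from h import *
np.set_printoptions(precision=0,suppress=True)
d=np.load('pics/s1.npy'); W=cloud('side',d,295,360,140,215)
for z in range(140,330,12):
    k=W[(abs(W[:,2]-z)<6)&(abs(W[:,0]-477)<60)&(abs(W[:,1]+27)<80)]; print(z,len(k),k.min(0) if len(k) else '',k.max(0) if len(k) else '')
E
```

```text
140 0  
152 0  
164 0  
176 0  
188 0  
200 0  
212 0  
224 0  
236 0  
248 49 [456. -75. 242.] [492.  29. 254.]
260 102 [455. -78. 254.] [495.  33. 266.]
272 88 [455. -76. 266.] [492.  32. 278.]
284 52 [453. -82. 278.] [487.  27. 290.]
296 154 [448. -99. 290.] [486.  51. 302.]
308 139 [450. -99. 302.] [479.  49. 314.]
320 163 [450. -97. 314.] [477.  47. 326.]
```

Emit:
step_arm:
  targets:
    - [0,0,0,0,-0.4,2,-1]
    - [0,0,0,0,-0.4,2,-1]
    - [0,0,0,0,0,0,-1]
    - [0,0,0,0,0,0,-1]
    - [0,0,0,0,0,0,-1]
    - [0,0,0,0,0,0,-1]
    - [0,0,0,0,0,0,-1]
    - [0,0,0,0,0,0,-1]

```text
time: 2.82
position: [476.0, -18.5, 158.5]
ee_rot: [3.142, -0.001, 0.184]
ft_force: [-0.6, -0.4, -1.3]
grip_width: 0.997
gripper_force: 0.0
```

```bash
python3 - <<'E'
from h import *
p,d=shot('side','s2'); 
a=cv2.resize(p[150:270,270:390,::-1],None,fx=4,fy=4,interpolation=2)
p,d=shot('top','t2'); 
b=cv2.resize(p[190:270,270:350,::-1],(480,480),interpolation=2)
cv2.imwrite('pics/s2c.png',cv2.resize(cv2.hconcat([a,b]),(800,400)))
E
```

```text
(no output)
```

View pics/s2c.png

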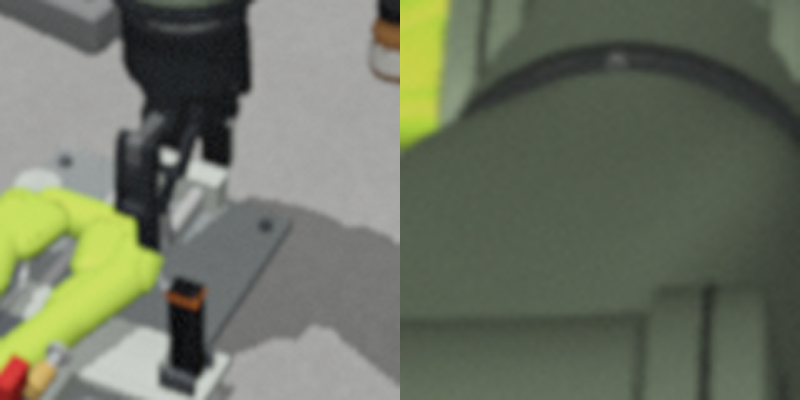

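```bash
python3 - <<'E'
from h import *
np.set_printoptions(precision=0,suppress=True)
d=np.load('pics/s2.npy'); W=cloud('side',d,300,345,150,232)
for z in range(116,290,8):
    k=W[(abs(W[:,2]-z)<4)&(abs(W[:,0]-477)<60)&(abs(W[:,1]+18)<80)]; 
    a=k[k[:,1]>-18]; b=k[k[:,1]<-18]
    print(z,len(a),len(b),a.min(0) if len(a) else '',a.max(0) if len(a) else '',b.min(0) if len(b) else '',b.max(0) if len(b) else '')
E
```

```text
116 0 0    
124 0 0    
132 0 0    
140 0 0    
148 0 0    
156 0 0    
164 0 0    
172 0 0    
180 0 0    
188 0 0    
196 0 0    
204 3 5 [461.  30. 206.] [470.  32. 208.] [479. -62. 205.] [492. -57. 208.]
212 18 28 [455.  26. 208.] [471.  38. 215.] [471. -63. 208.] [495. -55. 216.]
220 29 32 [455.  26. 216.] [476.  41. 224.] [472. -64. 216.] [493. -56. 224.]
228 28 28 [454.  28. 224.] [472.  40. 232.] [471. -69. 224.] [491. -55. 232.]
236 23 25 [455.  26. 232.] [470.  41. 239.] [471. -67. 233.] [488. -57. 240.]
244 8 25 [454.  21. 241.] [458.  37. 248.] [472. -69. 240.] [485. -57. 248.]
252 33 13 [450.  20. 248.] [477.  58. 256.] [468. -85. 249.] [481. -57. 255.]
260 89 17 [448.   8. 256.] [473.  58. 264.] [464. -86. 256.] [484. -51. 263.]
268 65 25 [450.   1. 264.] [473.  58. 272.] [463. -85. 264.] [477. -25. 271.]
276 72 22 [449.  -0. 272.] [473.  57. 280.] [462. -85. 272.] [476. -31. 280.]
284 87 16 [449. -10. 280.] [473.  57. 288.] [458. -85. 280.] [476. -23. 287.]
```

The side crop shows the open fingers straddling the handle in y. By depth, the tips sit about 45 mm above the reported TCP, more than the 13 mm expected. A TCP height of 76 grips the post safely under either reading.

Emit:
step_arm:
  targets:
    - [0,0,0,0,0,2.05,-1]
    - [0,0,0,0,0,2.05,-1]
    - [0,0,0,0,0,2.05,-1]
    - [0,0,0,0,0,2.05,-1]
    - [0,0,0,0,0,0,-1]
    - [0,0,0,0,0,0,-1]
    - [0,0,0,0,0,0,-1]
    - [0,0,0,0,0,0,-1]

```text
time: 3.58
position: [476.2, -18.4, 77.1]
ee_rot: [3.141, -0.002, 0.184]
ft_force: [-0.5, -0.4, -0.4]
grip_width: 1.0
gripper_force: 0.0
```

```bash
python3 - <<'E'
from h import *
p,d=shot('side','s3'); 
cv2.imwrite('pics/s3c.png',cv2.resize(p[170:270,280:380,::-1],None,fx=5,fy=5,interpolation=2))
E
```

```text
(no output)
```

View pics/s3c.png

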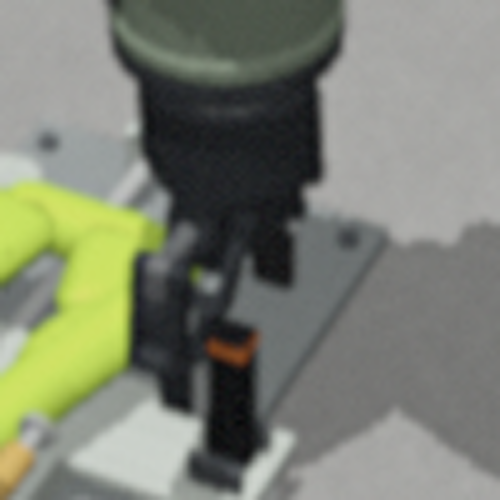

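The crop shows the tips straddling the post, the front one at (178,405), just below the handle top at (232,335). This confirms the seen height, so I'll go 12 mm lower and close.

Emit:
step_arm:
  targets:
    - [0,0,0,0,0,1.2,-1]
    - [0,0,0,0,0,0,-1]
    - [0,0,0,0,0,0,1]
    - [0,0,0,0,0,0,1]
    - [0,0,0,0,0,0,1]
    - [0,0,0,0,0,0,1]
    - [0,0,0,0,0,0,1]
    - [0,0,0,0,0,0,1]

```text
time: 4.3
position: [475.8, -18.4, 64.1]
ee_rot: [-3.142, -0.0, 0.184]
ft_force: [-2.0, 0.7, 11.1]
grip_width: 0.178
gripper_force: 59.2
```

Emit:
step_arm:
  targets:
    - [0,0,0,0,0,0,1]
    - [0,0,0,0,0,0,1]
    - [0,0,0,0,0,0,1]
    - [0,0,0,0,0,0,1]
    - [0,0,0,0,0.1,0,1]
    - [0,0,0,0,0.2,0,1]
    - [0,0,0,0,0.2,0,1]
    - [0,0,0,0,0.2,0,1]

```text
time: 4.97
position: [476.9, -24.2, 64.2]
ee_rot: [-3.14, -0.0, 0.185]
ft_force: [-2.8, 8.7, 7.7]
grip_width: 0.181
gripper_force: 59.1
```

Emit:
step_arm:
  targets:
    - [0,0,0,0,0.5,0,1]
    - [0,0,0,0,0.8,0,1]
    - [0,0,0,0,0.8,0,1]
    - [0,0,0,0,0.8,0,1]
    - [0,0,0,0,0.8,0,1]
    - [0,0,0,0,0.8,0,1]
    - [0,0,0,0,0.8,0,1]
    - [0,0,0,0,0.8,0,1]

```text
time: 5.63
position: [487.8, -84.3, 64.1]
ee_rot: [-3.14, 0.001, 0.185]
ft_force: [-3.8, 9.8, 10.3]
grip_width: 0.184
gripper_force: 59.2
```

Emit:
step_arm:
  targets:
    - [0,0,0,0,0.8,0,1]
    - [0,0,0,0,0.8,0,1]
    - [0,0,0,0,0.5,0,1]
    - [0,0,0,0,0,0,1]
    - [0,0,0,0,0,0,1]
    - [0,0,0,0,0,0,1]
    - [0,0,0,0,0,0,1]
    - [0,0,0,0,0,0,1]

```text
time: 6.3
position: [491.9, -106.2, 64.2]
ee_rot: [3.141, 0.0, 0.183]
ft_force: [-1.7, -1.5, 7.0]
grip_width: 0.176
gripper_force: 59.1
```

```bash
python3 - <<'E'
from h import *
p,d=shot('side','s4');print(np.round(robot.observe()['ft_force'],1),robot.observe()['position'])
a=cv2.resize(p[190:340,210:350,::-1],None,fx=4,fy=4,interpolation=2)
cv2.imwrite('pics/s4c.png',a)
E
```

```text
[-1.7 -1.6  7. ] [ 491.86339526 -106.17598421   64.19822153]
```

View pics/s4c.png

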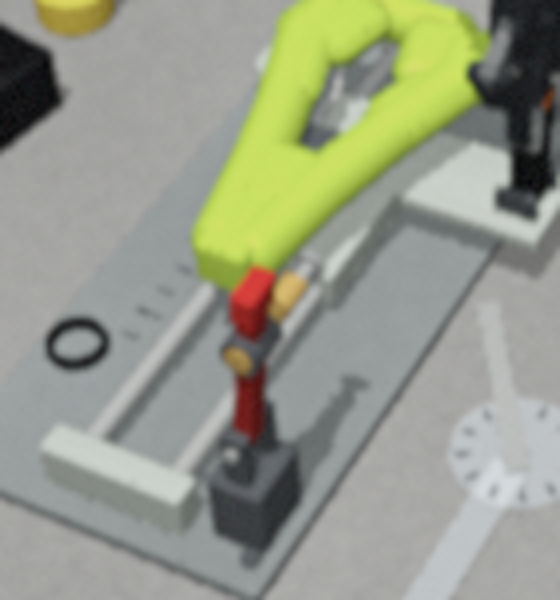

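Nose face centre is at crop (222,265), the paddle at (255,300) and the hinge at about (235,455). The saddle is well back.

```bash
python3 - <<'E'
from h import *
np.set_printoptions(precision=1,suppress=True)
a=.184;R=np.array([[np.cos(a),-np.sin(a)],[np.sin(a),np.cos(a)]])
d=np.load('pics/s4.npy');f=lambda u,v:(210+u/4,190+v/4)
def L(n,p): print(n,p,'fix',R.T@(p-[591,5,0])[:2])
L('nose',world('side',d,*f(222,265),86));L('nose d',world('side',d,*f(222,265)))
L('paddle d',world('side',d,*f(245,305)));L('paddle top d',world('side',d,*f(255,280)));L('paddle top',world('side',d,*f(257,278),207))
L('hinge d',world('side',d,*f(232,455)));L('block front d',world('side',d,*f(245,505)))
L('block top d',world('side',d,*f(285,450)))
L('tip d',world('side',d,*f(312,266)));L('tip shaft d',world('side',d,*f(290,292)))
t=np.load('pics/top0.npy');W=cloud('top',t,225,275,225,260)
k=W[W[:,2]>150];print(k.min(0),k.max(0)); g=R.T@(k[:,:2]-[591,5]).T
for z in range(150,215,10):
    m=abs(k[:,2]-z)<5; 
    if m.any(): print(z,m.sum(),g[:,m].min(1),g[:,m].max(1))
E
```

```text
nose [574.2  78.   86. ] fix [-3.2 74.8]
nose d [569.8  82.2  92.3] fix [-6.7 79.8]
paddle d [464.8 171.2 204.3] fix [-93.6 186.5]
paddle top d [470.1 157.3 206.7] fix [-91.  171.8]
paddle top [470.  155.9 207. ] fix [-91.3 170.5]
hinge d [477.2 180.6  89.6] fix [-79.7 193.4]
block front d [470.2 182.4  54.7] fix [-86.3 196.5]
block top d [473.2 145.2  61.5] fix [-90.2 159.4]
tip d [481.7 103.3 163.9] fix [-89.5 116.6]
tip shaft d [476.2 127.2 168.3] fix [-90.5 141.1]
[463.6  97.4 157.7] [495.6 172.7 209.6]
160 53 [-95.  110.4] [-72.8 187.5]
170 159 [-95.6 110.5] [-73.4 186.3]
190 7 [-94.7 159.4] [-82.4 178.4]
200 27 [-95.4 159.6] [-81.4 185.8]
210 66 [-95.9 159.5] [-82.1 184.7]
```

Emit:
step_arm:
  targets:
    - [0,0,0,0,0,0,-1]
    - [0,0,0,0,0,0,-1]
    - [0,0,0,0,0,0,-1]
    - [0,0,0,0,0,0,-1]
    - [0,0,0,0,0,-3,-1]
    - [0,0,0,0,0,-4,-1]
    - [0,0,0,0,0,-4,-1]
    - [0,0,0,0,0,-4,-1]

```text
time: 7.02
position: [491.5, -105.8, 215.8]
ee_rot: [-3.141, 0.0, 0.184]
ft_force: [0.2, 0.4, 0.3]
grip_width: 1.002
gripper_force: 0.0
```

Emit:
step_arm:
  targets:
    - [0,0,0,-0.4,-3.3,0,1]
    - [0,0,0,-0.4,-3.3,0,1]
    - [0,0,0,-0.4,-3.3,0,1]
    - [0,0,0,-0.4,-3.4,0,1]
    - [0,0,0,-0.4,-3.4,0,1]
    - [0,0,0,-0.4,-3.4,0,1]
    - [0,0,0,-0.4,-3.4,0,1]
    - [0,0,0,-0.4,-3.4,0,1]

```text
time: 7.68
position: [410.5, 154.2, 214.0]
ee_rot: [-3.141, -0.0, 0.184]
ft_force: [1.5, -0.3, -0.5]
grip_width: 0.001
gripper_force: 0.0
```

Emit:
step_arm:
  targets:
    - [0,0,0,0,0,0,1]
    - [0,0,0,0,0,0,1]
    - [0,0,0,0,0,0,1]
    - [0,0,0,0,0,0,1]
    - [0,0,0,0,0,0,1]
    - [0,0,0,0,0,0,1]
    - [0,0,0,0,0,0,1]
    - [0,0,0,0,0,0,1]

```text
time: 8.35
position: [411.5, 152.5, 213.9]
ee_rot: [-3.141, -0.0, 0.183]
ft_force: [-0.1, -0.3, -0.5]
grip_width: -0.004
gripper_force: 0.0
```

```bash
cat >> h.py <<'E'
a=.184;R=np.array([[np.cos(a),-np.sin(a)],[np.sin(a),np.cos(a)]])
def fix(P): P=np.atleast_2d(P); return np.c_[(P[:,:2]-[591,5])@R,P[:,2]]
E
python3 - <<'E'
from h import *
np.set_printoptions(precision=1,suppress=True)
p,d=shot('side','s5');o=robot.observe()['position'];print(o,fix(o))
print(proj('side',o),proj('side',o+[0,0,32]))
u,v=proj('side',o+[0,0,32]).astype(int)
W=fix(cloud('side',d,u-30,u+30,max(v-60,0),v+30)); k=W[(abs(W[:,0]-fix(o)[0,0])<35)&(abs(W[:,1]-fix(o)[0,1])<50)]
for z in range(150,320,10):
    m=k[abs(k[:,2]-z)<5]
    if len(m): print(z,len(m),m.min(0),m.max(0))
cv2.imwrite('pics/s5c.png',cv2.resize(p[90:330,190:410,::-1],None,fx=2.5,fy=2.5,interpolation=2))
E
```

```text
[411.4 152.5 213.9] [[-149.5  177.9  213.9]]
[298.6 269.3] [297.9 257.6]
250 13 [-162.   173.4  246.9] [-148.1  189.6  254.7]
260 50 [-162.1  173.3  255.2] [-143.   195.4  265. ]
270 51 [-161.9  172.3  265.2] [-143.3  194.4  274.8]
280 30 [-162.1  171.8  276.6] [-155.   194.5  284.2]
290 32 [-164.8  154.2  285.1] [-158.4  208.1  295. ]
300 107 [-164.3  140.7  295.1] [-142.4  218.   305. ]
310 85 [-167.3  133.9  305.3] [-140.5  225.4  315. ]
```

View pics/s5c.png

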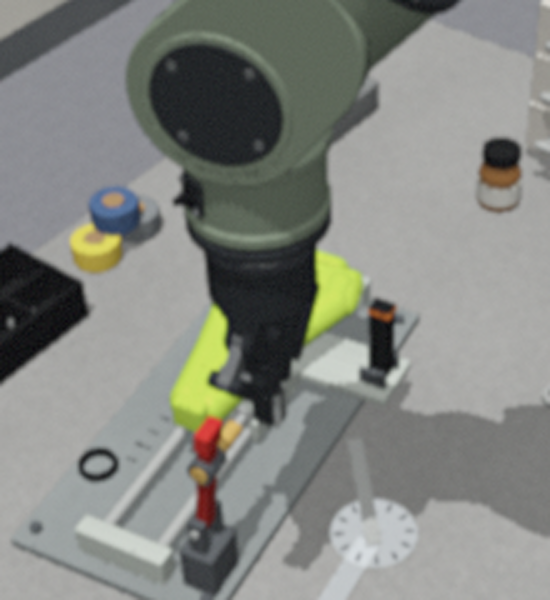

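The picture shows the closed fingers on the -x side of the raised arm, with their tip about 32 mm above the reported TCP. I'll go down and push over.

Emit:
step_arm:
  targets:
    - [0,0,0,0,0,2.7,1]
    - [0,0,0,0,0,2.7,1]
    - [0,0,0,2.0,0,0,1]
    - [0,0,0,1.7,0,0,1]
    - [0,0,0,1.5,0,0,1]
    - [0,0,0,1.35,0,0.1,1]
    - [0,0,0,1.35,0,0.1,1]
    - [0,0,0,0,0,0,1]

```text
time: 9.07
position: [490.6, 167.3, 157.5]
ee_rot: [3.142, -0.001, 0.183]
ft_force: [0.6, 0.9, -0.8]
grip_width: -0.0
gripper_force: 0.0
```

Emit:
step_arm:
  targets:
    - [0,0,0,1.35,0,0.4,1]
    - [0,0,0,1.3,0,0.5,1]
    - [0,0,0,1.2,0,0.7,1]
    - [0,0,0,1.05,0,0.8,1]
    - [0,0,0,1,0,1,1]
    - [0,0,0,0.85,0,1.1,1]
    - [0,0,0,0,0,0,1]
    - [0,0,0,0,0,0,1]

```text
time: 9.73
position: [554.7, 179.3, 112.7]
ee_rot: [3.141, 0.001, 0.184]
ft_force: [0.7, -0.6, -0.3]
grip_width: 0.001
gripper_force: 0.0
```

```bash
python3 - <<'E'
from h import *
np.set_printoptions(precision=1,suppress=True)
p,d=shot('side','s6');o=robot.observe();print(fix(o['position']),o['ft_force'])
hsv=cv2.cvtColor(p,cv2.COLOR_RGB2HSV); m=(((hsv[...,0]<6)|(hsv[...,0]>174))&(hsv[...,1]>150)&(hsv[...,2]>60))
c=eyes.camera_info('side')
dd=np.where(m,d,0); W=fix(cloud('side',dd,200,340,180,340)); print(len(W),W.min(0),W.max(0))
for z in range(60,210,10):
    k=W[abs(W[:,2]-z)<5]
    if len(k): print(z,len(k),k.mean(0))
E
```

```text
[[ -3.7 178.1 113.3]] [-0.3  0.   0.3]
272 [-82.1 105.2  23.4] [ 93.6 225.2 214.7]
90 19 [-77.3 173.4  92.9]
100 59 [-65.7 176.5 100.1]
110 67 [-49.3 176.6 109.9]
120 62 [-32.8 176.6 119.6]
130 8 [-14.2 178.5 129.8]
140 8 [  9.4 184.1 139.9]
150 32 [ 15.3 185.4 149. ]
160 6 [ -1.4 192.9 158.7]
170 1 [ -0.5 194.2 168.6]
200 3 [-16.6 214.8 201. ]
```

Emit:
step_arm:
  targets:
    - [0,0,0,0.6,0,1.2,1]
    - [0,0,0,0.55,0,1.2,1]
    - [0,0,0,0.4,0,1.2,1]
    - [0,0,0,0.3,0,1.2,1]
    - [0,0,0,0,0,0.2,1]
    - [0,0,0,0,0,0,1]
    - [0,0,0,0,0,0,1]
    - [0,0,0,0,0,0,1]

```text
time: 10.45
position: [573.5, 182.9, 63.3]
ee_rot: [-3.141, -0.0, 0.184]
ft_force: [0.3, 0.0, 0.2]
grip_width: 0.0
gripper_force: 0.0
```

Emit:
step_arm:
  targets:
    - [0,0,0,0,0,0.1,1]
    - [0,0,0,0,0,0.1,1]
    - [0,0,0,0,0,0,1]
    - [0,0,0,0,0,0,1]
    - [0,0,0,0,0,0,1]
    - [0,0,0,0,0,0,1]
    - [0,0,0,0,0,0,1]
    - [0,0,0,0,0,0,1]

```text
time: 11.12
position: [573.6, 182.9, 61.0]
ee_rot: [-3.142, -0.0, 0.184]
ft_force: [0.2, -0.2, 0.5]
grip_width: -0.0
gripper_force: 0.0
```

Emit:
step_arm:
  targets:
    - [0,0,0,0,0,0.1,1]
    - [0,0,0,0,0,0.1,1]
    - [0,0,0,0,0,0,1]
    - [0,0,0,0,0,0,1]
    - [0,0,0,0,0,0,1]
    - [0,0,0,0,0,0,1]
    - [0,0,0,0,0,0,1]
    - [0,0,0,0,0,0,1]

```text
time: 11.78
position: [573.9, 183.0, 59.8]
ee_rot: [-3.141, -0.001, 0.184]
ft_force: [-3.9, -1.4, 16.6]
grip_width: -0.004
gripper_force: 8.3
```

Emit:
step_arm:
  targets:
    - [0,0,0,0,0,0.1,1]
    - [0,0,0,0,0,0.1,1]
    - [0,0,0,0,0,0,1]
    - [0,0,0,0,0,0,1]
    - [0,0,0,0,0,0,1]
    - [0,0,0,0,0,0,1]
    - [0,0,0,0,0,0,1]
    - [0,0,0,0,0,0,1]

```text
time: 12.45
position: [574.0, 183.0, 58.9]
ee_rot: [-3.141, -0.002, 0.184]
ft_force: [-9.9, -3.2, 38.2]
grip_width: -0.003
gripper_force: 18.6
```

The arm is on its stop: 38 N, rising stiffly. I'll lift off and go back to the handle.

Emit:
step_arm:
  targets:
    - [0,0,0,0,0,-1,1]
    - [0,0,0,0,0,-3,1]
    - [0,0,0,0,0,-4,1]
    - [0,0,0,0,0,-4,1]
    - [0,0,0,0,0,0,-1]
    - [0,0,0,-1.65,3.36,0,-1]
    - [0,0,0,-1.65,3.36,0,-1]
    - [0,0,0,-1.65,3.36,0,-1]

```text
time: 13.12
position: [542.6, 73.7, 176.9]
ee_rot: [3.142, -0.0, 0.185]
ft_force: [1.3, -1.3, 0.8]
grip_width: 0.566
gripper_force: 0.0
```

Emit:
step_arm:
  targets:
    - [0,0,0,-1.65,3.36,0,-1]
    - [0,0,0,-1.65,3.36,0,-1]
    - [0,0,0,-1.65,3.36,0,-1]
    - [0,0,0,-1.65,3.36,0,-1]
    - [0,0,0,-1.65,3.36,0,-1]
    - [0,0,0,0,0,0,-1]
    - [0,0,0,0,0,0,-1]
    - [0,0,0,0,0,0,-1]

```text
time: 13.78
position: [493.2, -104.9, 176.9]
ee_rot: [-3.141, -0.0, 0.184]
ft_force: [0.2, 0.3, 0.6]
grip_width: 1.0
gripper_force: 0.0
```

```bash
python3 - <<'E'
from h import *
np.set_printoptions(precision=1,suppress=True)
p,d=shot('side','s7');o=robot.observe();print(o['position'],fix(o['position']),o['ft_force'])
W=cloud('side',d,320,400,190,260); k=W[(W[:,2]>126)&(W[:,2]<138)]; print('handle top',len(k),k.mean(0),fix(k.mean(0)))
hsv=cv2.cvtColor(p,cv2.COLOR_RGB2HSV); m=(((hsv[...,0]<6)|(hsv[...,0]>174))&(hsv[...,1]>150)&(hsv[...,2]>60))
W=fix(cloud('side',np.where(m,d,0),200,340,180,340)); print('arm',len(W),W.min(0),W.max(0),np.median(W,0))
cv2.imwrite('pics/s7c.png',cv2.resize(p[190:340,210:390,::-1],None,fx=4,fy=4,interpolation=2))
E
```

```text
[ 493.3 -104.4  176.8] [[-116.1  -89.7  176.8]] [ 0.3  0.7 -0.1]
handle top 71 [ 489.3 -102.   132.1] [[-119.5  -86.6  132.1]]
arm 300 [-78.5 114.1  19. ] [ 63.2 189.7  98. ] [-21.1 176.8  92.7]
```

View pics/s7c.png

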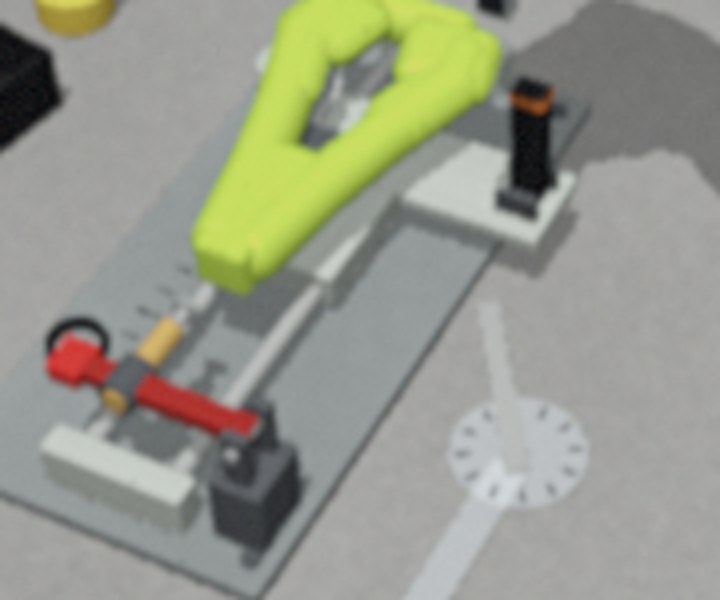

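The picture shows the red arm level, the tip at (208,290) in front of the nose at (222,265) with a gap, the handle at (532,90) and everything else undisturbed. I'll regrip.

Emit:
step_arm:
  targets:
    - [0,0,0,-0.1,0,3.5,-1]
    - [0,0,0,0,0,3.5,-1]
    - [0,0,0,0,0,3,-1]
    - [0,0,0,0,0,1.2,-1]
    - [0,0,0,0,0,0,-1]
    - [0,0,0,0,0,0,-1]
    - [0,0,0,0,0,0,1]
    - [0,0,0,0,0,0,1]

```text
time: 14.5
position: [492.6, -105.4, 66.0]
ee_rot: [3.141, -0.002, 0.184]
ft_force: [-0.2, 0.5, -0.4]
grip_width: 0.747
gripper_force: 0.0
```

Emit:
step_arm:
  targets:
    - [0,0,0,0,0,0,1]
    - [0,0,0,0,0,0,1]
    - [0,0,0,0,0,0,1]
    - [0,0,0,0,0,0,1]
    - [0,0,0,0,0,0,1]
    - [0,0,0,0,0,0,1]
    - [0,0,0,0,0,0,1]
    - [0,0,0,0,0,0,1]

```text
time: 15.17
position: [492.1, -105.7, 65.3]
ee_rot: [3.142, -0.0, 0.184]
ft_force: [-1.5, 0.5, 7.0]
grip_width: 0.175
gripper_force: 58.9
```

Emit:
step_arm:
  targets:
    - [0,0,0,0,-0.2,0,1]
    - [0,0,0,0,-0.2,0,1]
    - [0,0,0,0,-0.2,0,1]
    - [0,0,0,0,-0.2,0,1]
    - [0,0,0,0,-0.2,0,1]
    - [0,0,0,0,-0.2,0,1]
    - [0,0,0,0,-0.2,0,1]
    - [0,0,0,0,-0.2,0,1]

```text
time: 15.83
position: [489.5, -91.3, 65.3]
ee_rot: [3.14, -0.001, 0.182]
ft_force: [1.3, -9.5, 4.2]
grip_width: 0.18
gripper_force: 58.5
```

Emit:
step_arm:
  targets:
    - [0,0,0,0,-0.1,0,1]
    - [0,0,0,0,-0.1,0,1]
    - [0,0,0,0,-0.1,0,1]
    - [0,0,0,0,-0.1,0,1]
    - [0,0,0,0,-0.1,0,1]
    - [0,0,0,0,-0.1,0,1]
    - [0,0,0,0,-0.1,0,1]
    - [0,0,0,0,-0.1,0,1]

```text
time: 16.5
position: [488.0, -83.4, 65.3]
ee_rot: [3.14, -0.001, 0.182]
ft_force: [1.0, -8.6, 5.0]
grip_width: 0.178
gripper_force: 58.6
```

Emit:
step_arm:
  targets:
    - [0,0,0,0,-0.06,0,1]
    - [0,0,0,0,-0.06,0,1]
    - [0,0,0,0,-0.06,0,1]
    - [0,0,0,0,-0.06,0,1]
    - [0,0,0,0,-0.06,0,1]
    - [0,0,0,0,-0.06,0,1]
    - [0,0,0,0,-0.06,0,1]
    - [0,0,0,0,-0.06,0,1]

```text
time: 17.17
position: [487.2, -78.7, 65.3]
ee_rot: [3.14, -0.001, 0.182]
ft_force: [1.7, -8.6, 4.4]
grip_width: 0.181
gripper_force: 58.6
```

```bash
python3 - <<'E'
from h import *
np.set_printoptions(precision=1,suppress=True)
p,d=shot('side','s8');o=robot.observe();print(fix(o['position']),o['ft_force']@[-.183,.983,0])
# lime nose front edge and tip, fixture frame
h=cv2.cvtColor(p,cv2.COLOR_RGB2HSV); m=(h[...,0]>28)&(h[...,0]<45)&(h[...,1]>130)
W=fix(cloud('side',np.where(m,d,0),200,400,150,340)); W=W[(abs(W[:,0]+4)<14)&(W[:,2]>72)&(W[:,2]<100)]; print('nose',len(W),np.percentile(W[:,1],[90,97,100]))
A=fix(cloud('side',np.where(m,0,d),200,400,150,340)); A=A[(abs(A[:,0]+4)<9)&(A[:,2]>78)&(A[:,2]<100)&(A[:,1]<165)]; print('tip',len(A),np.percentile(A[:,1],[0,3,10,50]))
E
```

```text
[[-117.4  -63.2   65.3]] -8.611268792814434
nose 135 [100.7 101.1 102.2]
tip 135 [-125.3 -107.   114.8  136.4]
```

Emit:
step_arm:
  targets:
    - [0,0,0,0,-0.07,0,1]
    - [0,0,0,0,-0.07,0,1]
    - [0,0,0,0,-0.07,0,1]
    - [0,0,0,0,-0.07,0,1]
    - [0,0,0,0,-0.07,0,1]
    - [0,0,0,0,-0.07,0,1]
    - [0,0,0,0,-0.07,0,1]
    - [0,0,0,0,-0.07,0,1]

```text
time: 17.88
position: [486.2, -73.2, 65.3]
ee_rot: [3.14, -0.001, 0.182]
ft_force: [1.5, -9.4, 4.7]
grip_width: 0.181
gripper_force: 58.6
```

Emit:
step_arm:
  targets:
    - [0,0,0,0,-0.03,0,1]
    - [0,0,0,0,-0.03,0,1]
    - [0,0,0,0,-0.03,0,1]
    - [0,0,0,0,-0.03,0,1]
    - [0,0,0,0,-0.03,0,1]
    - [0,0,0,0,-0.03,0,1]
    - [0,0,0,0,-0.03,0,1]
    - [0,0,0,0,-0.03,0,1]

```text
time: 18.55
position: [485.7, -70.9, 65.3]
ee_rot: [3.14, -0.001, 0.182]
ft_force: [1.7, -9.2, 3.7]
grip_width: 0.181
gripper_force: 58.6
```

Emit:
step_arm:
  targets:
    - [0,0,0,0,-0.03,0,1]
    - [0,0,0,0,-0.03,0,1]
    - [0,0,0,0,-0.03,0,1]
    - [0,0,0,0,-0.03,0,1]
    - [0,0,0,0,-0.03,0,1]
    - [0,0,0,0,-0.03,0,1]
    - [0,0,0,0,-0.03,0,1]
    - [0,0,0,0,-0.03,0,1]

```text
time: 19.22
position: [485.3, -68.5, 65.3]
ee_rot: [3.14, -0.001, 0.182]
ft_force: [1.8, -8.6, 3.6]
grip_width: 0.185
gripper_force: 58.6
```

Emit:
step_arm:
  targets:
    - [0,0,0,0,-0.02,0,1]
    - [0,0,0,0,-0.02,0,1]
    - [0,0,0,0,-0.02,0,1]
    - [0,0,0,0,-0.02,0,1]
    - [0,0,0,0,-0.02,0,1]
    - [0,0,0,0,-0.02,0,1]
    - [0,0,0,0,-0.02,0,1]
    - [0,0,0,0,-0.02,0,1]

```text
time: 19.88
position: [485.0, -67.0, 65.3]
ee_rot: [3.14, -0.001, 0.182]
ft_force: [2.4, -8.2, 4.7]
grip_width: 0.177
gripper_force: 58.6
```

```bash
python3 - <<'E'
from h import *
o=robot.observe();print(fix(o['position']),o['ft_force']@[-.183,.983,0])
E
```

```text
[[-117.35867512  -51.35248674   65.2702453 ]] -8.467301928649293
```

Emit:
step_arm:
  targets:
    - [0,0,0,0,-0.02,0,1]
    - [0,0,0,0,-0.02,0,1]
    - [0,0,0,0,-0.02,0,1]
    - [0,0,0,0,-0.02,0,1]
    - [0,0,0,0,-0.02,0,1]
    - [0,0,0,0,-0.02,0,1]
    - [0,0,0,0,-0.02,0,1]
    - [0,0,0,0,-0.02,0,1]

```text
time: 20.55
position: [484.8, -65.8, 65.3]
ee_rot: [3.139, -0.001, 0.182]
ft_force: [1.8, -10.8, 3.8]
grip_width: 0.179
gripper_force: 58.6
```

Emit:
step_arm:
  targets:
    - [0,0,0,0,-0.01,0,1]
    - [0,0,0,0,-0.01,0,1]
    - [0,0,0,0,-0.01,0,1]
    - [0,0,0,0,-0.01,0,1]
    - [0,0,0,0,-0.01,0,1]
    - [0,0,0,0,-0.01,0,1]
    - [0,0,0,0,-0.01,0,1]
    - [0,0,0,0,-0.01,0,1]

```text
time: 21.22
position: [484.7, -65.2, 65.3]
ee_rot: [3.139, -0.001, 0.182]
ft_force: [2.3, -13.3, 2.8]
grip_width: 0.181
gripper_force: 58.6
```

Contact gives about +4.4 N over the sliding drag, so I let go now.

Emit:
step_arm:
  targets:
    - [0,0,0,0,0,0,-1]
    - [0,0,0,0,0,0,-1]
    - [0,0,0,0,0,0,-1]
    - [0,0,0,0,0,0,-1]
    - [0,0,0,0,0,0,-1]
    - [0,0,0,0,0,0,-1]
    - [0,0,0,0,0,-1,-1]
    - [0,0,0,0,0,-3,-1]

```text
time: 21.88
position: [482.6, -62.9, 102.9]
ee_rot: [-3.14, 0.005, 0.184]
ft_force: [-0.0, 0.4, 0.1]
grip_width: 0.998
gripper_force: 0.0
```

Emit:
step_arm:
  targets:
    - [0,0,0,0,0,-4,-1]
    - [0,0,0,0,0,-4,-1]
    - [0,0,0,0,0,-3,-1]
    - [0,0,0,0,0,0,-1]
    - [0,0,0,0,0,0,-1]
    - [0,0,0,0,0,0,-1]
    - [0,0,0,0,0,0,-1]
    - [0,0,0,0,0,0,-1]

```text
time: 22.55
position: [483.7, -63.2, 214.0]
ee_rot: [-3.141, 0.002, 0.184]
ft_force: [0.8, -0.5, -0.1]
grip_width: 1.0
gripper_force: 0.0
```

```bash
python3 - <<'E'
from h import *
np.set_printoptions(precision=1,suppress=True)
p,d=shot('side','s9');o=robot.observe();print(fix(o['position']),o['ft_force'])
h=cv2.cvtColor(p,cv2.COLOR_RGB2HSV); m=(h[...,0]>28)&(h[...,0]<45)&(h[...,1]>130)
W=fix(cloud('side',np.where(m,d,0),200,400,150,340)); W=W[(abs(W[:,0]+4)<14)&(W[:,2]>72)&(W[:,2]<100)]; print('nose',len(W),np.percentile(W[:,1],[90,97,100]))
W=cloud('side',d,310,370,190,270); k=fix(W[(W[:,2]>128)&(W[:,2]<137)]);k=k[abs(k[:,0]+118)<20]; print('handle top',len(k),k.mean(0))
m=(((h[...,0]<6)|(h[...,0]>174))&(h[...,1]>150)&(h[...,2]>60))
W=fix(cloud('side',np.where(m,d,0),200,340,180,340)); print('arm',np.median(W,0))
E
```

```text
[[-118.   -47.4  214.1]] [ 0.4 -0.9  0.3]
nose 86 [113.6 114.6 115.2]
handle top 63 [-119.2  -46.   132.5]
arm [-20.3 176.6  92.8]
```

```bash
python3 -c "
from rig import hand_in
print(hand_in())"
```

```text
the job is handed in; nothing more can be done
None
```

The job is handed in: the saddle's nose rests against the sprung tip at about 4 N (estimated from the wrist force), the gauge arm is down on its stop, and I let go right after the last push forward, though I didn't check the handle's free play afterwards.

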